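# Bolt the battery tray of a power unit

## Task

Lock the battery tray of the power unit on the bench: press the long ribbed safety catch down with one fingertip and, keeping it held down, push the bolt's upright tab fully home towards the tray with the other fingertip. Only then let the catch go, so that it springs up and locks the bolt, and take the hand away. Nothing is to be gripped or lifted; leave the other things where they are.

Things in the scene. Friction and masses are not known exactly. Their poses are not given: they have to be found in the camera images.
- unit: dark steel power unit lying on the bench, fixed, 340 x 240 x 90 mm. Origin: centre of its underside. x runs from its front panel (robot's side) to the battery tray section (seam at x = +55 mm), y to its left, z up. On its top a lock plate (x -110 to +45) carries a sprung catch on the right (y = -30) and a sliding bolt on the left (y = +30), side by side, both parallel to x
- catch_pad (a point): centre of the top face of the safety catch: a ribbed steel bar 112 mm long (along the unit's x), 26 mm wide, its top 32 mm above the unit's top while up; its grey housing is low (16 mm). Axes as the unit's; moves down with the catch. A fingertip may press anywhere on it and slide along it while pressing
- catch (a joint): m pressed down: 0 is up (sprung), 0.008 fully down; spring 2.3 N at first, 5.3 N fully down. Past 0.005 its tooth clears the bolt's lug; while up the tooth stops the bolt after at most 10 mm of slide. Let go too early, it stays down under the lug; with the bolt home it springs up behind the lug and locks it
- bolt_tab (a point): middle of the top edge of the rear face (facing the unit's front panel; the face to push) of the bolt's upright tab: a plate 8 mm thick (x), 24 mm wide (y), 29 mm high, top edge 46 mm above the unit's top: 14 mm above the catch's top when up, 22 mm when pressed. Axes as the unit's; moves with the bolt. Behind the tab only a strap, 20 mm above the unit's top
- bolt (a joint): m slid along the unit's +x: starts at 0 to 0.009 (drawn back, its nose short of the keeper on the battery tray), 0.042 is fully home, at its stop and through the keeper. Friction about 2.5 N, no spring
- capacitor: black round capacitor, 35 mm across, 45 mm high, standing on top of the unit's far end; origin at the centre of its underside. Leave it alone
- screw_tin: open aluminium tin for screws, 52 mm across, 22 mm high, on top of the unit's far end; origin at the centre of its underside. Leave it alone
- screwdriver: grey screwdriver, 170 mm long, lying on top of the unit beyond the catch; origin on its underside near the middle. Leave it alone
- heatsink: finned aluminium heat sink, 60 x 50 x 36 mm, on the bench beside the unit; origin at the centre of its underside. Leave it alone
- transformer: small dark transformer with a copper winding, 50 x 58 x 50 mm, on the bench beside the unit; origin at the centre of its underside. Leave it alone
- tape_roll: black tape roll, 72 mm across, 19 mm high, lying flat on the bench beside the unit; origin at the centre of its underside. Leave it alone
- battery: grey battery block, 90 x 65 x 98 mm, on the bench beside the unit; origin at the centre of its underside. Leave it alone

How it is judged:
By the outcome, as a careful person would: the job done as asked, in the order asked, and still so for the second after the job is handed in, with the robot touching nothing.
It also fails if it takes over 32 s, if anything falls off the work surface, if the arm or the gripper's body presses on something with over 40 N, if the wrist force passes 120 N, or if a joint passes its speed limit or range.

## Robot

A 7-joint arm with a two-finger parallel gripper is mounted at the origin on the work surface. World frame = base frame: x ahead of the robot, y to its left, z up, the work surface at z = 0. Lengths are in mm, angles in rad, forces in N, time in s.
With the tool pointing down it reaches from about 425 to 950 mm from the base axis. Payload 16.7 kg.
Tool frame: the origin (TCP) lies midway between the tips of the shut fingers; the grasp point (between the pads) lies 19 mm behind it; z points along the fingers, y is the direction in which the jaws open and shut (so a half turn about z gives the same grasp; the last joint's range is limited). The gripper opens to 94 mm and grips with 3 to 60 N. Pads are 16 mm wide; open, the fingers measure 119 mm over their backs; the gripper's body (75 mm by 177 mm) begins 78 mm behind the grasp point.
Start: joints at [-1.323, 0.426, 0.074, 1.606, -0.034, 1.111, -0.067], TCP at [260.867, 622.513, 205.467] pointing down, gripper open.
Joint ranges: [-2.85, 2.85], [-0.5, 2.14], [-1.23, 1.37], [0.21, 2.46], [-1.02, 4.16], [0.16, 2.05], [-2.73, 2.73]. Speed limits (rad/s): [1.89, 1.89, 2.39, 2.39, 3.01, 3.01, 3.01].

## Interface

Orientations are given as a unit quaternion [w, x, y, z].
In Python, from plant import r, viewer, find_in, silhouettes gives the robot as it stands.
- The arm moves only by the shell command python3 -m jog 'ROWS' [FORCE]. ROWS is JSON, a list of rows, each a list of 7 numbers: the turn, a rotation vector about the world's x, y, z in degrees, then the shift along the world's x, y, z in m, then the gripper's target within -1 to 1 (shut at 1, half-way at 0, fully open at -1). In form: [[wx, wy, wz, tx, ty, tz, fingers], ...]. A call has 1 to 20 rows; each row is the pose to reach, as a shift and turn from the pose measured when the call began; what a row does not reach only later rows make up. A row lasts 1/8 s, in which the tool goes at most 62.5 mm and 10.7 degrees, less where a joint would pass 70% of its speed; a pose out of reach is approached as far as the arm can. A call with a gripper value outside its range is refused whole. The fingers move at their own pace and stop on an object; FORCE is the grip in N (left out, the last holds). Time passes only in rows, so rows that repeat a pose let the fingers close. It gives the time, the measured TCP pose, the force and the opening at its end, in the units of the state.
- r.observe(): the state, without advancing time (a new reading comes with each control period).
- viewer.grab_frame(name): name is "side" or "top"; returns (picture, depth): 400x640x3 uint8, red, green, blue; 400x640 float32, mm along the optical axis (not along the pixel's ray), 0 where there is no reading.
- viewer.camera_model(name): a dict with "mtx" (3x3 intrinsics, pixels), "T" (4x4, takes a point from camera to world coordinates). Camera axes: x right, y up, looking along -z (the intrinsics and any distortion apply to the point x, -y, -z); pixel columns grow to the right and rows downward; lengths in mm; the calibration is good to about 2 mm. A picture is of the moment at which its call begins. camera_model takes no time and is no camera call.
- r.finish_job(): hands the job in, once; it reports no verdict.
Trained networks look in the newest picture that a camera, given by its name, has taken for a name from the list of things; names that differ only in an ending like _2 or _b are one class to them, and where a whole thing is asked for, a point or a joint stands for the part that bears it (a point fixed in the world has none). Each returns a list of dicts, best first, with "p" (0 to 1); they miss things now and then, are a little off and sometimes report something else, mostly with a low value. They report only what shows in the picture. A call takes as long as a camera call.
- find_in(thing, camera): "position" ([row, column] in pixels, amid what is visible of it).
- silhouettes(thing, camera): "pixels" (400x640 bool, what is visible of it) and "position" ([row, column] in pixels, amid what is visible of it).
The state is a dict: "t": time; "joint_pos": joint angles; "joint_velocities": joint speeds; "effort": joint torques, N m; "tool_pos": TCP position; "ee_rot": TCP orientation; "force": force on the tool from outside, world axes, zero at the start; "ft_torque": the same for the moment, N m; "width": finger opening in mm.
Only numpy, scipy, OpenCV 4.12 (cv2) and the standard library are available. Lean on these libraries where they do the work, as an engineer would, in place of code of your own. Each camera call takes 0.05 s, during which the arm holds its last target.

## Working session

There is one attempt and no reset: what is moved stays moved. The work goes in short steps, Python scripts to look and compute and a shell command to move; the robot and the scene stay as the last step left them, time stands still between calls to the robot, and variables do not carry over. Pictures are saved under pics/ and viewed, and the job is handed in when it is done.

```bash
mkdir -p pics; ls
python3 - <<'E'
from plant import r, viewer, find_in, silhouettes
import cv2,numpy as np
np.set_printoptions(precision=3,suppress=True)
for n in("side","top"):
    p,d=viewer.grab_frame(n); cv2.imwrite(f"pics/{n}0.png",p[:,:,::-1]); np.save(f"pics/{n}0.npy",d)
    c=viewer.camera_model(n);print(n,c)
for t in("catch_pad","bolt_tab"):
    for n in("side","top"):
        print(t,n,find_in(t,n)[:2])
o=r.observe();print(o)
E
```

```text
pics
side {'mtx': array([[511.537,   0.   , 323.259],
       [  0.   , 511.537, 197.439],
       [  0.   ,   0.   ,   1.   ]]), 'T': array([[   0.925,    0.229,   -0.305,  291.124],
       [  -0.381,    0.52 ,   -0.765, -728.69 ],
       [  -0.017,    0.823,    0.568,  711.179],
       [   0.   ,    0.   ,    0.   ,    1.   ]])}
top {'mtx': array([[459.305,   0.   , 315.731],
       [  0.   , 459.305, 196.551],
       [  0.   ,   0.   ,   1.   ]]), 'T': array([[   0.018,    0.995,   -0.097,  493.515],
       [  -1.   ,    0.02 ,    0.016,   40.821],
       [   0.018,    0.096,    0.995, 1300.515],
       [   0.   ,    0.   ,    0.   ,    1.   ]])}
catch_pad side [{'position': [217.6, 261.8], 'p': 0.63}]
catch_pad top [{'position': [244.8, 294.3], 'p': 0.84}]
bolt_tab side [{'position': [201.5, 260.8], 'p': 0.68}]
bolt_tab top [{'position': [243.0, 271.1], 'p': 0.78}]
{'t': 0.3, 'joint_pos': array([-1.323,  0.426,  0.074,  1.606, -0.034,  1.111, -0.067]), 'joint_velocities': array([ 0.   , -0.002,  0.001, -0.002,  0.   , -0.002,  0.   ]), 'effort': array([ -0.003, -93.465,   3.658, -45.39 ,  -0.049,   0.017,   0.   ]), 'tool_pos': array([260.841, 622.396, 205.235]), 'ee_rot': array([-0.   ,  0.197,  0.98 , -0.   ]), 'force': array([ 0.624,  0.382, -0.479]), 'ft_torque': array([-0.024,  0.013,  0.045]), 'width': 93.77293607855964}
```

View pics/side0.png

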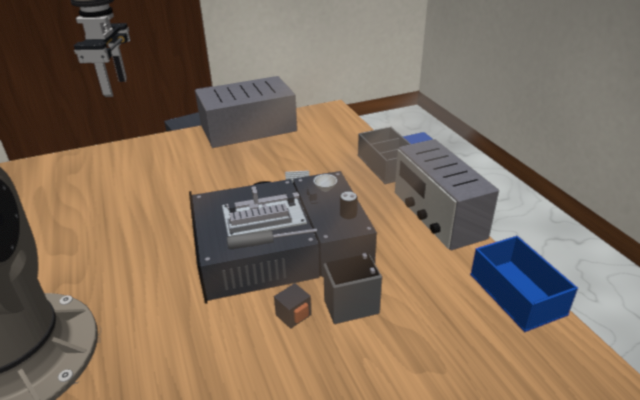

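View pics/top0.png

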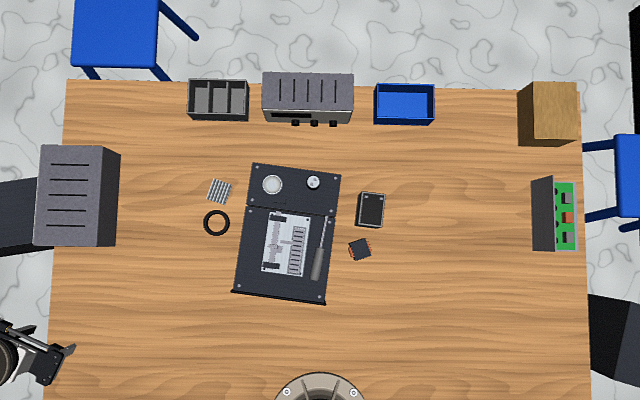

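The unit lies at about (235, 287) in the top view, with the lock plate at (243, 285). In the side view it is at about (230, 280). Next I'll zoom in and fit the pose.

```bash
cat > h.py <<'E'
import numpy as np,cv2
from plant import r, viewer, find_in, silhouettes
np.set_printoptions(precision=2,suppress=True)
def world(n,d,rows,cols):
    c=viewer.camera_model(n);K=c["mtx"];T=c["T"];z=d[rows.astype(int),cols.astype(int)]
    P=np.stack([(cols-K[0,2])/K[0,0]*z,-(rows-K[1,2])/K[1,1]*z,-z],-1)
    return P@T[:3,:3].T+T[:3,3]
def cloud(n,d):
    rr,cc=np.mgrid[0:400,0:640].astype(float)
    return world(n,d,rr.ravel(),cc.ravel()).reshape(400,640,3)
def proj(n,P):
    c=viewer.camera_model(n);K=c["mtx"];T=c["T"]
    q=(np.atleast_2d(P)-T[:3,3])@T[:3,:3]
    return np.stack([K[0,0]*q[:,0]/-q[:,2]+K[0,2],K[1,1]*-q[:,1]/-q[:,2]+K[1,2]],-1)
E
python3 - <<'E'
from h import *
for n,(a,b,c,e) in {"top":(150,310,220,350),"side":(160,300,180,390)}.items():
    im=cv2.imread(f"pics/{n}0.png")[a:b,c:e]; cv2.imwrite(f"pics/{n}0z.png",cv2.resize(im,None,fx=3.7,fy=3.7,interpolation=cv2.INTER_CUBIC))
for n in("top","side"):
    d=np.load(f"pics/{n}0.npy");C=cloud(n,d)
    for t in("unit","catch_pad","bolt_tab"):
        s=silhouettes(t,n)
        if not s: print(t,n,"none");continue
        m=s[0]["pixels"]&(d>0);P=C[m]
        print(n,t,s[0]["p"],m.sum(),"z pct",np.percentile(P[:,2],[1,10,50,90,99]),P.mean(0))
        np.save(f"pics/m_{n}_{t}.npy",m)
        if t=="unit":
            Q=P[(P[:,2]>84)&(P[:,2]<96)]
            print(len(Q),"zmed",np.median(Q[:,2]),cv2.minAreaRect(Q[:,:2].astype(np.float32)))
E
```

```text
top unit 0.79 11188 z pct [ 82.2   87.98  91.79 104.35 125.37] [508.54  97.64  93.42]
9039 zmed 91.11581622095423 ((515.3048095703125, 94.82998657226562), (244.7674102783203, 344.5509338378906), 83.28080749511719)
top catch_pad 0.89 515 z pct [ 93.95 108.89 122.65 125.93 128.38] [472.51  72.87 120.73]
top bolt_tab 0.68 303 z pct [101.88 104.75 108.13 132.46 139.31] [495.04 125.77 110.86]
side unit 0.71 15834 z pct [  2.76  33.03  89.69 103.73 123.09] [495.55  46.4   78.89]
8446 zmed 90.3028674388205 ((514.2594604492188, 59.53694152832031), (317.12713623046875, 345.6385803222656), 83.2891616821289)
side catch_pad 0.65 750 z pct [ 94.61 111.21 121.43 123.34 124.79] [470.57  67.48 118.92]
side bolt_tab 0.85 370 z pct [ 90.12 101.94 106.92 119.82 136.25] [488.58 125.25 108.27]
```

```bash
ls pics
```

```text
m_side_bolt_tab.npy
m_side_catch_pad.npy
m_side_unit.npy
m_top_bolt_tab.npy
m_top_catch_pad.npy
m_top_unit.npy
side0.npy
side0.png
side0z.png
top0.npy
top0.png
top0z.png
```

View pics/top0z.png

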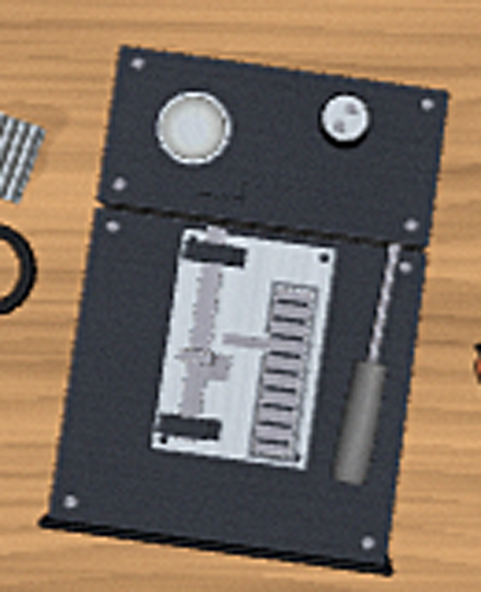

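View pics/side0z.png

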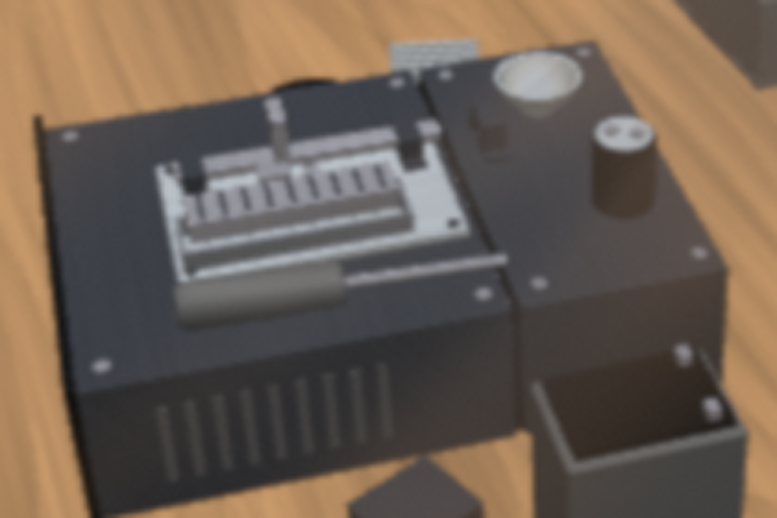

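Run:
```python
from h import *
yaw=np.radians(-6.72);O=np.array([515.3,94.8]);R=np.array([[np.cos(yaw),-np.sin(yaw)],[np.sin(yaw),np.cos(yaw)]])
for n in("top","side"):
    d=np.load(f"pics/{n}0.npy");C=cloud(n,d)
    m=np.load(f"pics/m_{n}_catch_pad.npy");P=C[m];P=P[(P[:,2]>117)&(P[:,2]<129)]
    rc=cv2.minAreaRect(P[:,:2].astype(np.float32));print(n,"catch",rc,np.median(P[:,2]),"unit frame",(np.array(rc[0])-O)@R)
    q=(C[...,:2]-O)@R
    s=(C[...,2]>127)&(C[...,2]<150)&(abs(q[...,0])<110)&(q[...,1]>5)&(q[...,1]<55)
    P=C[s];u=q[s];print(n,"tab",s.sum(),P.mean(0),u.mean(0),"xr",np.percentile(u[:,0],[0,10,50,90,100]),"yr",np.percentile(u[:,1],[0,10,50,90,100]),"z",np.percentile(P[:,2],[50,95]))
    print(np.c_[u,P[:,2]][np.argsort(u[:,0])][::max(1,len(u)//40)])
    tall=(C[...,2]>127)&(abs(q[...,0])<115)&(abs(q[...,1])<110)
    print("tall",tall.sum(),q[tall].min(0),q[tall].max(0))
```

```text
top catch ((470.0465393066406, 70.4055404663086), (25.93581771850586, 110.90187072753906), 83.2809066772461) 123.06864945355915 unit frame [-42.09 -29.52]
top tab 33 [479.68 129.02 137.19] [-39.38  29.81] xr [-43.46 -42.63 -39.22 -36.14 -35.66] yr [18.3  20.13 30.61 38.91 41.48] z [137.5  139.75]
[[-43.46  20.07 138.41]
 [-43.39  37.94 136.91]
 [-43.1   35.61 134.9 ]
 [-42.68  32.85 138.46]
 [-42.42  30.61 135.14]
 [-42.07  28.11 135.34]
 [-41.68  25.45 137.63]
 [-41.31  22.87 139.07]
 [-41.22  40.67 138.4 ]
 [-40.98  20.39 139.04]
 [-40.95  38.43 135.37]
 [-40.78  18.3  132.77]
 [-40.54  35.68 138.62]
 [-40.18  33.12 139.63]
 [-39.84  30.61 139.94]
 [-39.54  28.27 138.06]
 [-39.22  25.84 137.3 ]
 [-38.87  23.31 137.86]
 [-38.71  40.87 140.38]
 [-38.58  20.97 135.58]
 [-38.44  38.64 137.23]
 [-38.22  18.44 136.17]
 [-38.09  36.11 137.76]
 [-37.72  33.51 139.27]
 [-37.4   31.11 138.15]
 [-37.09  28.71 136.97]
 [-36.74  26.19 137.34]
 [-36.37  23.57 139.31]
 [-36.3   41.48 137.34]
 [-36.11  21.37 135.  ]
 [-35.96  38.98 137.5 ]
 [-35.83  19.12 131.22]
 [-35.66  36.68 135.17]]
tall 1072
[... 682 characters left out ...]
.58 136.82]
 [-38.6   24.06 136.24]
 [-38.46  38.73 134.19]
 [-38.46  36.51 138.05]
 [-38.23  19.07 127.17]
 [-37.84  18.52 132.35]
 [-37.78  21.28 128.09]
 [-37.78  29.95 134.75]
 [-37.66  18.13 135.  ]
 [-37.37  31.79 135.94]
 [-37.26  19.83 136.26]
 [-36.63  36.85 135.03]
 [-36.4   26.03 134.54]
 [-36.23  25.51 137.28]
 [-36.12  39.64 135.62]
 [-36.02  18.87 129.31]
 [-35.81  16.67 135.58]
 [-35.72  41.28 136.97]
 [-35.64  29.01 137.37]
 [-35.55  21.32 130.07]
 [-35.31  19.34 136.19]
 [-34.81  21.97 136.83]
 [-34.77  35.2  135.71]
 [-34.32  24.52 137.54]
 [-34.15  38.99 135.65]
 [-33.73  19.49 130.89]
 [-33.14  33.56 133.98]
 [-32.96  24.66 129.83]]
tall 42 [-41.42  16.67] [-32.96  41.28]
```

Fit results:
- **Unit:** yaw is about -6.7°.
- **Catch:** the top centre is at about (471, 70), z 122. That matches the expected 112 x 26 mm and y = -30.
- **Tab:** the rear face is at about unit x -42, y +29, with its top at z ≈ 136, also as expected.

With a 47 mm opening the fingertips sit at ±30 mm, so the hand can stay vertical. One tip goes on the catch and the other goes behind the tab, centred near unit x = -60. That puts the TCP at (455.7, 101.8), turned +16°.

```bash
python3 -m jog '[[0,0,1,0.014,-0.037,0,0],[0,0,2,0.028,-0.074,0,0],[0,0,3.5,0.042,-0.112,0,0],[0,0,5,0.056,-0.149,0,0],[0,0,6,0.070,-0.186,0,0],[0,0,7,0.084,-0.223,0,0],[0,0,8,0.098,-0.260,0,0],[0,0,9.5,0.112,-0.298,0,0],[0,0,11,0.125,-0.335,0,0],[0,0,12,0.139,-0.372,0,0],[0,0,13,0.153,-0.409,-0.005,0],[0,0,14,0.167,-0.446,-0.015,0],[0,0,15,0.181,-0.484,-0.025,0],[0,0,16,0.190,-0.510,-0.035,0],[0,0,16,0.195,-0.5206,-0.045,0],[0,0,16,0.195,-0.5206,-0.045,0],[0,0,16,0.195,-0.5206,-0.045,0]]'
cat > chk.py <<'E'
from h import *
import sys
yaw=np.radians(-6.72);O=np.array([515.3,94.8]);R=np.array([[np.cos(yaw),-np.sin(yaw)],[np.sin(yaw),np.cos(yaw)]])
k=sys.argv[1]
for n,(a,b,c,e) in {"top":(190,310,220,350),"side":(120,280,180,390)}.items():
    p,d=viewer.grab_frame(n);np.save(f"pics/{n}{k}.npy",d)
    cv2.imwrite(f"pics/{n}{k}.png",cv2.resize(p[a:b,c:e,::-1],None,fx=3.7,fy=3.7,interpolation=cv2.INTER_CUBIC))
o=r.observe();print(o["t"],o["tool_pos"],"unit:",(o["tool_pos"][:2]-O)@R,o["ee_rot"],"F",o["force"],o["ft_torque"],o["width"])
w,x,y,z=o["ee_rot"];print("tool y deg",2*np.degrees(np.arctan2(y,x))-90)
E
python3 chk.py 1
```

```text
t: 2.72
tool_pos: [455.8, 103.0, 160.7]
ee_rot: [0.0, 0.058, 0.998, 0.0]
force: [-1.1, 0.3, 0.4]
width: 47.3
2.825 [455.82 103.   160.77] unit: [-60.03   1.19] [0.   0.06 1.   0.  ] F [-1.26 -0.04 -0.08] [-0.   -0.05  0.02] 47.430253819659484
tool y deg 83.34122936882028
```

View pics/side1.png

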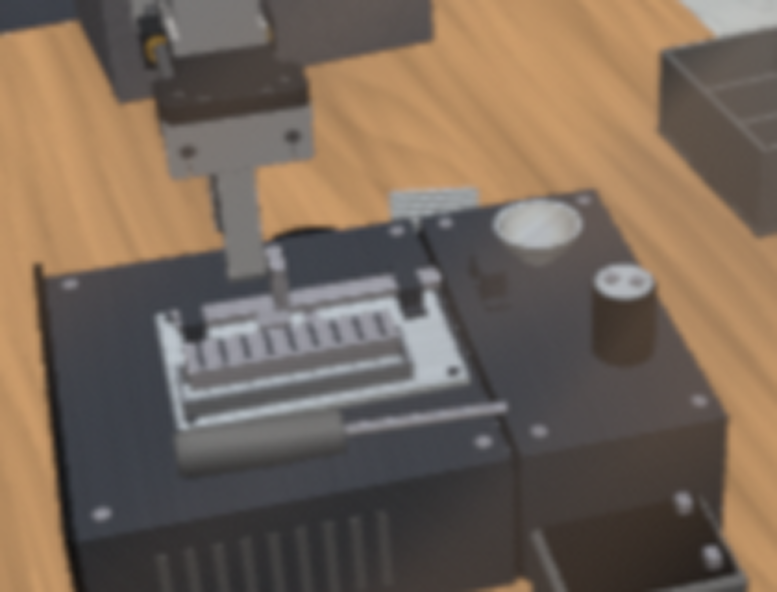

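View pics/top1.png

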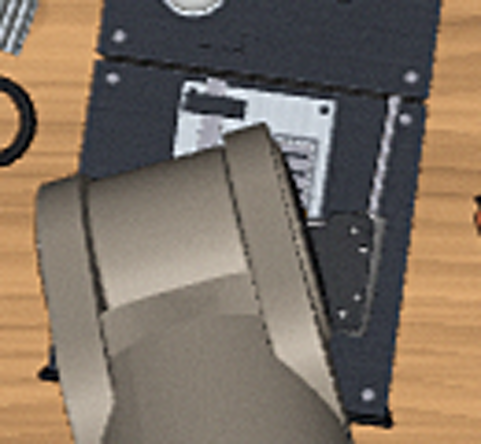

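In the side view the near finger's tip is at about (245, 275), above the catch and behind the tab, whose top is at (275, 250). I'll confirm the tip's position with depth.

Run:
```python
from h import *
yaw=np.radians(-6.72);O=np.array([515.3,94.8]);R=np.array([[np.cos(yaw),-np.sin(yaw)],[np.sin(yaw),np.cos(yaw)]])
C=cloud("side",np.load("pics/side1.npy"));q=(C[...,:2]-O)@R
m=(C[...,2]>152)&(C[...,2]<200)&(abs(q[...,0]+60)<25)&(q[...,1]<0)&(q[...,1]>-50)
u=q[m];z=C[m][:,2];print(m.sum(),np.percentile(u[:,0],[1,10,50,90,99]),np.percentile(u[:,1],[1,10,50,90,99]),np.percentile(z,[0,1,5,50]))
```

```text
155 [-67.89 -66.76 -59.04 -51.24 -49.35] [-35.68 -34.69 -32.68 -30.33 -23.84] [161.04 161.75 166.38 183.95]
```

```bash
python3 -m jog '[[0,0,0,0,-0.001,-0.015,0],[0,0,0,0,-0.001,-0.030,0],[0,0,0,0,-0.001,-0.035,0],[0,0,0,0,-0.001,-0.037,0],[0,0,0,0,-0.001,-0.037,0],[0,0,0,0,-0.001,-0.039,0],[0,0,0,0,-0.001,-0.041,0],[0,0,0,0,-0.001,-0.043,0],[0,0,0,0,-0.001,-0.044,0],[0,0,0,0,-0.001,-0.044,0]]'; python3 chk.py 2
```

```text
t: 4.08
tool_pos: [456.1, 102.1, 116.9]
ee_rot: [0.0, 0.058, 0.998, 0.0]
force: [1.8, 0.3, 4.8]
width: 46.8
4.175 [456.04 102.05 116.9 ] unit: [-59.7    0.26] [0.   0.06 1.   0.  ] F [1.51 0.01 4.55] [ 0.   -0.45  0.06] 47.10375786795046
tool y deg 83.33832857447464
```

View pics/side2.png

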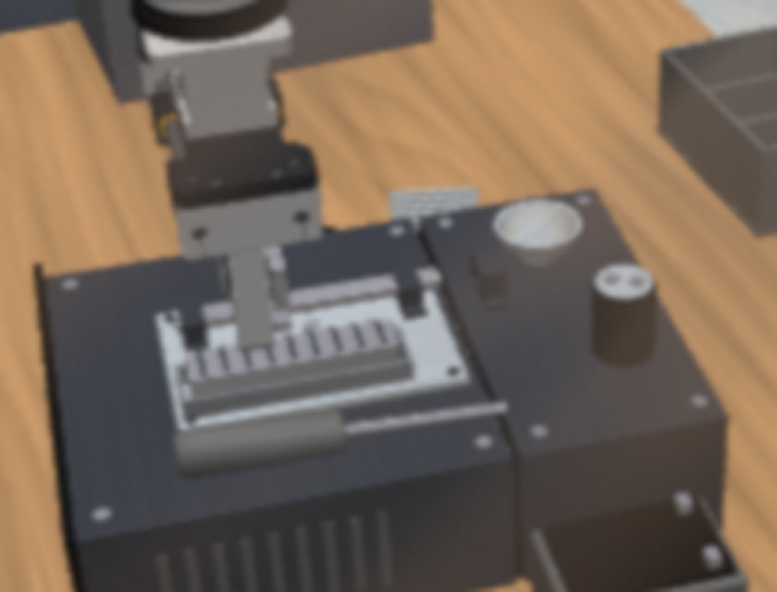

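The near fingertip is on the catch at about (255, 345), and the catch is partly down at 4.5 N. I'll press it fully, then look at the force.

```bash
python3 -m jog '[[0,0,0,0,0,-0.002,0],[0,0,0,0,0,-0.003,0],[0,0,0,0,0,-0.004,0],[0,0,0,0,0,-0.004,0]]'
```

```text
t: 4.68
tool_pos: [456.3, 102.1, 113.6]
ee_rot: [0.0, 0.058, 0.998, 0.0]
force: [-4.6, -1.2, 25.0]
width: 47.2
```

The catch is fully down, on its stop. Next I'll ease the press a little and slide towards the tab along (0.993, -0.117).

```bash
python3 -m jog '[[0,0,0,0,0,-0.0003,0],[0,0,0,0.004,-0.0005,-0.0003,0],[0,0,0,0.007,-0.0008,-0.0003,0],[0,0,0,0.010,-0.0012,-0.0003,0],[0,0,0,0.013,-0.0015,-0.0003,0],[0,0,0,0.016,-0.0019,-0.0003,0],[0,0,0,0.019,-0.0022,-0.0003,0],[0,0,0,0.022,-0.0026,-0.0003,0],[0,0,0,0.022,-0.0026,-0.0003,0]]'; python3 chk.py 3
```

```text
t: 5.8
tool_pos: [474.0, 99.5, 113.3]
ee_rot: [-0.004, 0.058, 0.998, 0.0]
force: [-31.9, 1.8, 45.7]
width: 46.8
5.9 [473.95  99.52 113.33] unit: [-41.61  -0.15] [-0.    0.06  1.    0.  ] F [-31.85   2.21  45.1 ] [-0.63  8.01 -0.8 ] 47.07648222825804
tool y deg 83.30145585858779
```

View pics/side3.png

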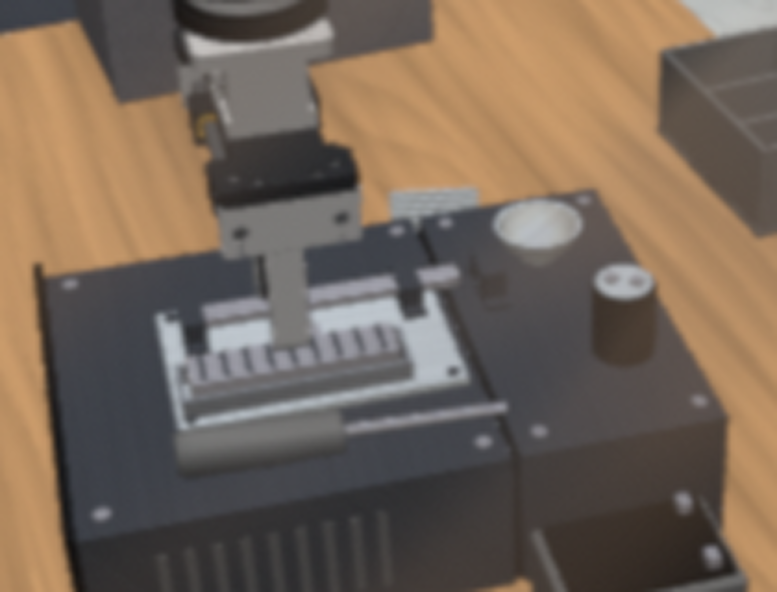

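The force climbed to 45 N down and 32 N along x, and the hand lags 4 mm. The bolt nose did move, from about column 438 to 458. This is probably friction from pressing too hard, so I'll ease up by about 1 mm while keeping the catch well past 5 mm.

```bash
python3 -m jog '[[0,0,0,0,0,0.0005,0],[0,0,0,0,0,0.001,0],[0,0,0,0,0,0.001,0],[0,0,0,0,0,0.001,0]]'; python3 -c "
from h import *
o=r.observe();print(o['t'],o['tool_pos'],o['force'],o['ft_torque'])"
```

```text
t: 6.4
tool_pos: [473.1, 99.5, 114.2]
ee_rot: [-0.005, 0.058, 0.998, 0.0]
force: [-5.1, 0.9, 9.2]
width: 46.7
6.4 [473.11  99.54 114.15] [-5.07  0.9   9.24] [ 0.02  1.07 -0.1 ]
```

```bash
python3 -m jog '[[0,0,0,0.003,-0.0004,0.0001,0],[0,0,0,0.006,-0.0007,0.0001,0],[0,0,0,0.009,-0.001,0.0001,0],[0,0,0,0.012,-0.0014,0.0001,0]]'; python3 -c "
from h import *
o=r.observe();print(o['t'],o['tool_pos'],o['force'],o['ft_torque'])"
```

```text
t: 6.9
tool_pos: [483.0, 98.2, 114.0]
ee_rot: [-0.007, 0.058, 0.998, -0.0]
force: [-12.8, 1.5, 18.3]
width: 46.6
6.9 [482.96  98.24 113.96] [-12.78   1.48  18.29] [ 0.09  3.43 -0.14]
```

```bash
python3 -m jog '[[0,0,0,0.003,-0.0004,0.0003,0],[0,0,0,0.006,-0.0007,0.0005,0],[0,0,0,0.009,-0.001,0.0006,0],[0,0,0,0.012,-0.0014,0.0007,0],[0,0,0,0.012,-0.0014,0.0007,0]]'; python3 -c "
from h import *
o=r.observe();print(o['t'],o['tool_pos'],o['force'],o['ft_torque'])"
```

```text
t: 7.52
tool_pos: [493.4, 96.9, 114.1]
ee_rot: [-0.008, 0.058, 0.998, -0.0]
force: [-7.1, 1.7, 7.4]
width: 47.1
7.525 [493.39  96.9  114.08] [-7.12  1.74  7.45] [ 0.15  1.59 -0.06]
```

```bash
python3 -m jog '[[0,0,0,0.003,-0.0004,0.0002,0],[0,0,0,0.006,-0.0007,0.0003,0],[0,0,0,0.009,-0.001,0.0004,0],[0,0,0,0.009,-0.001,0.0004,0]]'; python3 chk.py 4
```

```text
t: 8.02
tool_pos: [500.8, 95.9, 114.0]
ee_rot: [-0.01, 0.058, 0.998, -0.0]
force: [-9.1, 2.3, 7.8]
width: 47.0
8.125 [500.78  95.96 113.99] unit: [-14.56  -0.55] [-0.01  0.06  1.   -0.  ] F [-6.8   1.48  8.07] [-0.06  1.79 -0.11] 47.33941654842832
tool y deg 83.32853457998843
```

View pics/side4.png

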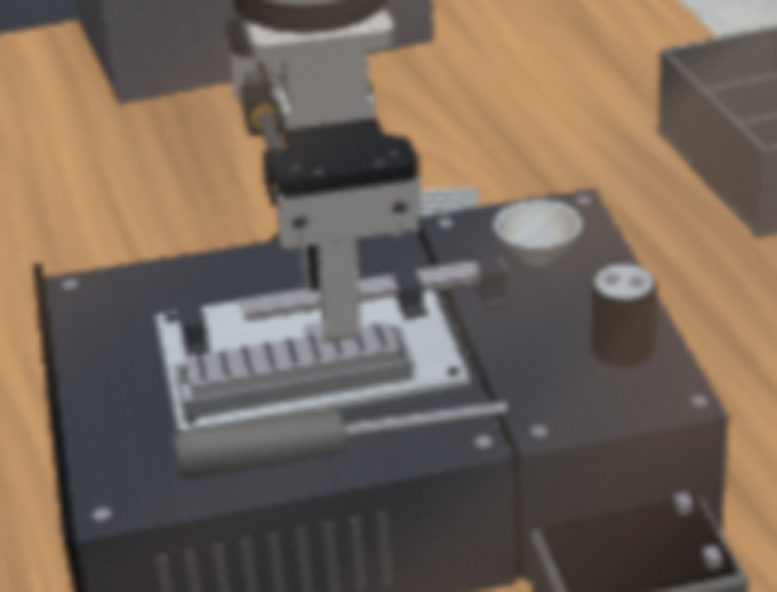

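View pics/top4.png

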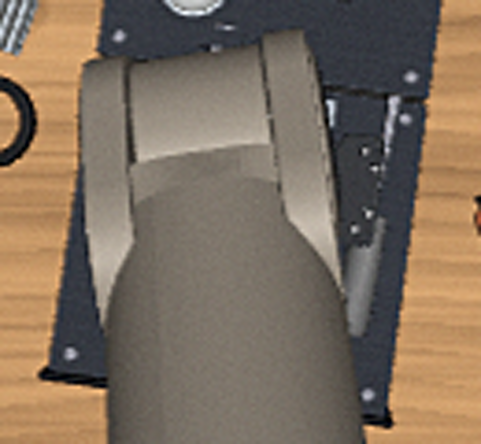

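The bolt nose has reached the keeper, at about (480, 270) in the side view. I'll keep going in small steps until it reaches its stop.

```bash
python3 -m jog '[[0,0,0,0.003,-0.0004,0.0002,0],[0,0,0,0.005,-0.0006,0.0003,0],[0,0,0,0.007,-0.0008,0.0003,0],[0,0,0,0.007,-0.0008,0.0003,0]]'; python3 -c "
from h import *
o=r.observe();print(o['t'],o['tool_pos'],o['force'],o['ft_torque'])"
```

```text
t: 8.62
tool_pos: [502.5, 95.6, 113.7]
ee_rot: [-0.015, 0.057, 0.998, -0.001]
force: [-33.1, 2.6, 35.1]
width: 46.9
8.625 [502.48  95.6  113.71] [-33.12   2.61  35.09] [0.74 7.8  0.6 ]
```

```bash
python3 -m jog '[[0,0,0,0.001,-0.0001,0.0005,0],[0,0,0,0.001,-0.0001,0.0008,0],[0,0,0,0.002,-0.0002,0.0008,0],[0,0,0,0.002,-0.0002,0.0008,0]]'; python3 -c "
from h import *
o=r.observe();print(o['t'],o['tool_pos'],o['force'],o['ft_torque'])"; python3 chk.py 5
```

```text
t: 9.12
tool_pos: [502.0, 95.6, 114.0]
ee_rot: [-0.018, 0.057, 0.998, -0.001]
force: [-13.5, 2.5, 13.1]
width: 47.3
9.125 [502.03  95.64 113.99] [-13.46   2.48  13.11] [0.39 2.99 0.31]
9.225 [502.05  95.65 113.99] unit: [-13.26  -0.71] [-0.02  0.06  1.   -0.  ] F [-12.86   1.81  13.72] [0.42 2.97 0.27] 46.81079793739929
tool y deg 83.46192333814821
```

View pics/side5.png

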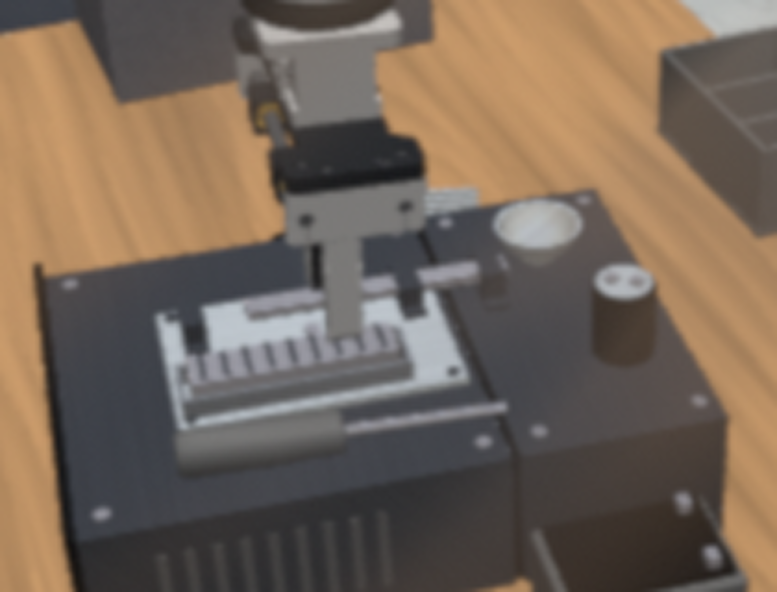

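It has stopped at the same place twice. I can't yet tell the bolt's stop from friction, and the tool has been dragged about 2° off vertical. I'll straighten it, press more lightly and push again.

```bash
python3 -m jog '[[0,-1,0,0.001,-0.0001,0.0004,0],[0,-2,0,0.002,-0.0002,0.0006,0],[0,-2,0,0.003,-0.0004,0.0006,0],[0,-2,0,0.004,-0.0005,0.0006,0],[0,-2,0,0.004,-0.0005,0.0006,0]]'; python3 -c "
from h import *
o=r.observe();print(o['t'],o['tool_pos'],o['force'],o['ft_torque'],o['ee_rot'])"
```

```text
t: 9.85
tool_pos: [502.6, 95.5, 113.9]
ee_rot: [-0.003, 0.057, 0.998, -0.0]
force: [-19.5, 2.0, 20.3]
width: 46.6
9.85 [502.56  95.52 113.95] [-19.51   2.    20.26] [0.68 4.68 0.17] [-0.    0.06  1.   -0.  ]
```

```bash
python3 -m jog '[[0,0,0,0.001,-0.0001,0.0007,0],[0,0,0,0.002,-0.0002,0.0012,0],[0,0,0,0.003,-0.0004,0.0016,0],[0,0,0,0.003,-0.0004,0.0016,0]]'; python3 -c "
from h import *
o=r.observe();print(o['t'],o['tool_pos'],o['force'],o['ft_torque'],o['ee_rot'])"
```

```text
t: 10.35
tool_pos: [502.5, 95.5, 114.4]
ee_rot: [-0.006, 0.056, 0.998, -0.001]
force: [-13.0, 4.6, 5.0]
width: 46.8
10.35 [502.48  95.48 114.4 ] [-12.97   4.57   5.05] [0.84 3.08 0.27] [-0.01  0.06  1.   -0.  ]
```

With only 5 N on the catch, the bolt resists 13 N and doesn't move, against 2.5 N of friction. That looks like the stop. I'll check the nose position at the keeper before letting the catch go.

Run:
```python
from h import *
yaw=np.radians(-6.72);O=np.array([515.3,94.8]);R=np.array([[np.cos(yaw),-np.sin(yaw)],[np.sin(yaw),np.cos(yaw)]])
p,d=viewer.grab_frame("side");np.save("pics/side6.npy",d);cv2.imwrite("pics/side6f.png",p[:,:,::-1])
cv2.imwrite("pics/side6.png",cv2.resize(p[170:230,220:340,::-1],None,fx=6.5,fy=6.5,interpolation=cv2.INTER_CUBIC))
p0=cv2.imread("pics/side0.png");cv2.imwrite("pics/side0k.png",cv2.resize(p0[170:230,220:340],None,fx=6.5,fy=6.5,interpolation=cv2.INTER_CUBIC))
for k in "06":
    dd=np.load(f"pics/side{k}.npy");C=cloud("side",dd);q=(C[...,:2]-O)@R
    for lo in range(-120,100,5):
        m=(q[...,0]>lo)&(q[...,0]<lo+5)&(q[...,1]>18)&(q[...,1]<42)&(C[...,2]<150)
        if m.sum(): print(k,lo,m.sum(),np.percentile(C[m][:,2],[50,90]),end=" | ")
    print()
```

```text
0 -120 19 [90.37 92.1 ] | 0 -115 16 [90.58 91.19] | 0 -110 18 [90.4  91.77] | 0 -105 17 [94.3  96.49] | 0 -100 22 [ 94.98 105.49] | 0 -95 26 [108.02 110.96] | 0 -90 22 [108.98 110.44] | 0 -85 21 [109.77 111.36] | 0 -80 22 [103.55 107.34] | 0 -75 24 [105.91 108.18] | 0 -70 21 [105.51 107.67] | 0 -65 25 [104.59 107.68] | 0 -60 20 [105.75 107.87] | 0 -55 20 [105.87 107.9 ] | 0 -50 15 [107.48 109.64] | 0 -45 29 [118.38 135.99] | 0 -40 44 [128.95 136.92] | 0 -35 27 [110.15 135.67] | 0 -30 20 [105.3 107.3] | 0 -25 17 [106.56 107.83] | 0 -20 17 [104.95 107.78] | 0 -15 21 [104.74 107.84] | 0 -10 24 [104.98 108.42] | 0 -5 20 [104.01 106.72] | 0 0 23 [105.26 107.93] | 0 5 22 [105.67 108.43] | 0 10 19 [103.44 107.7 ] | 0 15 23 [104.83 106.92] | 0 20 23 [104.08 108.  ] | 0 25 31 [105.99 111.3 ] | 0 30 18 [108.97 110.44] | 0 35 23 [108.69 110.41] | 0 40 15 [107.95 110.03] | 0 45 24 [102.6  108.58] | 0 50 19 [ 91.87 107.22] | 0 55 9 [87.91 90.36] | 0 60 24 [89.15 90.99] | 0 65 14 [90.42 91.55] | 0 70 13 [89.93 90.81] | 0 75 40 [100.74 110.3 ] | 0 80 17 [109.63 111.17] | 0 85 22 [108.87 110.47] | 0
[... 419 characters left out ...]
 29 [104.64 107.64] | 6 -45 23 [104.35 107.67] | 6 -40 23 [105.15 107.96] | 6 -35 27 [102.63 107.99] | 6 -30 23 [103.19 107.2 ] | 6 -25 35 [106.35 135.55] | 6 -20 54 [119.46 140.44] | 6 -15 15 [108.52 138.65] | 6 5 9 [ 95.03 108.44] | 6 10 26 [102.88 107.18] | 6 15 28 [100.87 107.51] | 6 20 23 [103.65 107.93] | 6 25 28 [103.94 110.  ] | 6 30 20 [109.19 110.45] | 6 35 28 [108.6  110.42] | 6 40 13 [108.4  111.21] | 6 45 28 [102.41 107.07] | 6 50 23 [102.26 107.42] | 6 55 22 [104.96 107.37] | 6 60 36 [ 91.19 107.54] | 6 65 27 [ 91.7  107.65] | 6 70 25 [ 92.76 107.35] | 6 75 34 [106.59 110.78] | 6 80 22 [109.07 110.78] | 6 85 18 [109.44 110.44] | 6 90 13 [103.16 108.59] | 6 95 15 [90.57 91.79] |
```

View pics/side6.png

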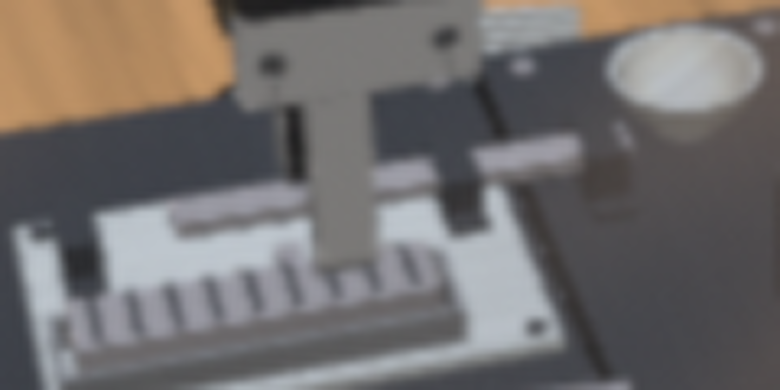

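View pics/side0k.png

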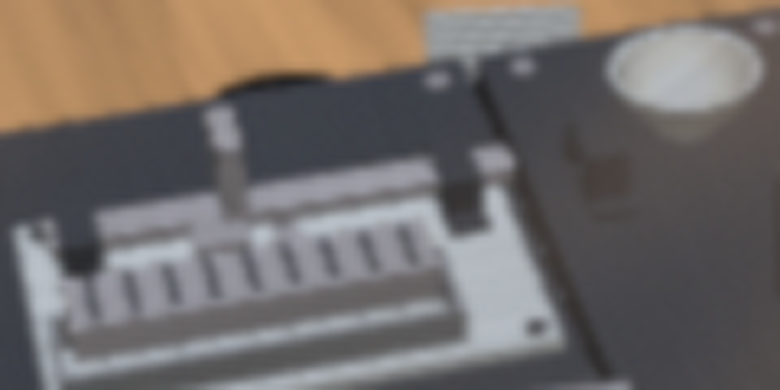

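In the side view the bolt nose now runs through the keeper and shows beyond it at (628, 135). It has gone from about x = 53 to 93, which fits the finger's travel of about 38 mm. One firmer push will confirm it is hard on the stop.

```bash
python3 -m jog '[[0,0,0,0.003,-0.0004,0.001,0],[0,0,0,0.006,-0.0007,0.002,0],[0,0,0,0.006,-0.0007,0.002,0],[0,0,0,0.006,-0.0007,0.002,0]]'; python3 -c "
from h import *
o=r.observe();print(o['t'],o['tool_pos'],o['force'],o['ft_torque'],o['ee_rot'])"
```

```text
t: 10.9
tool_pos: [502.7, 95.4, 114.5]
ee_rot: [-0.012, 0.055, 0.998, -0.001]
force: [-25.4, 5.3, 9.5]
width: 47.1
10.9 [502.69  95.4  114.53] [-25.42   5.32   9.5 ] [1.38 6.11 0.73] [-0.01  0.06  1.   -0.  ]
```

It gave 0.2 mm under 25 N, so the bolt is home. I'll raise straight up, holding light forward contact until the catch is up, then back off and lift clear.

```bash
python3 -m jog '[[0,0,0,0.001,-0.0001,0.001,0],[0,0,0,0.001,-0.0001,0.003,0],[0,0,0,0.001,-0.0001,0.006,0],[0,0,0,0.0005,-0.0001,0.010,0],[0,0,0,0,0,0.013,0],[0,0,0,-0.003,0.0004,0.017,0],[0,0,0,-0.006,0.0007,0.022,0],[0,0,0,-0.008,0.001,0.035,0],[0,0,0,-0.008,0.001,0.060,0],[0,0,0,-0.008,0.001,0.080,0],[0,0,0,-0.03,0.03,0.110,0],[0,0,0,-0.03,0.07,0.120,0],[0,0,0,-0.03,0.11,0.130,0],[0,0,0,-0.03,0.15,0.130,0],[0,0,0,-0.03,0.19,0.130,0],[0,0,0,-0.03,0.22,0.130,0],[0,0,0,-0.03,0.25,0.130,0],[0,0,0,-0.03,0.25,0.130,0]]'; python3 chk.py 7
python3 - <<'E'
from h import *
yaw=np.radians(-6.72);O=np.array([515.3,94.8]);R=np.array([[np.cos(yaw),-np.sin(yaw)],[np.sin(yaw),np.cos(yaw)]])
for n in("top","side"):
    C=cloud(n,np.load(f"pics/{n}7.npy"));q=(C[...,:2]-O)@R
    m=(q[...,0]>-92)&(q[...,0]<10)&(abs(q[...,1]+30)<9)&(C[...,2]<150);print(n,"catch z",np.percentile(C[m][:,2],[25,50,75]))
    m=(q[...,0]>-60)&(q[...,0]<40)&(q[...,1]>18)&(q[...,1]<42)&(C[...,2]>128)&(C[...,2]<150);print("tab",m.sum(),np.percentile(q[m][:,0],[2,50,98]))
E
```

```text
t: 13.15
tool_pos: [472.1, 347.6, 245.0]
ee_rot: [-0.012, 0.054, 0.998, -0.001]
force: [-0.3, -0.5, -0.1]
width: 46.9
13.25 [472.75 345.   245.  ] unit: [-71.53 243.51] [-0.01  0.06  1.   -0.  ] F [-0.04 -0.58  0.23] [ 0.03 -0.05 -0.06] 47.16145910424079
tool y deg 83.69189062560574
top catch z [121.46 123.17 124.72]
tab 32 [-3.9  -0.42  3.51]
side catch z [120.33 121.98 122.81]
tab 41 [-1.99  1.6   5.82]
```

View pics/side7.png

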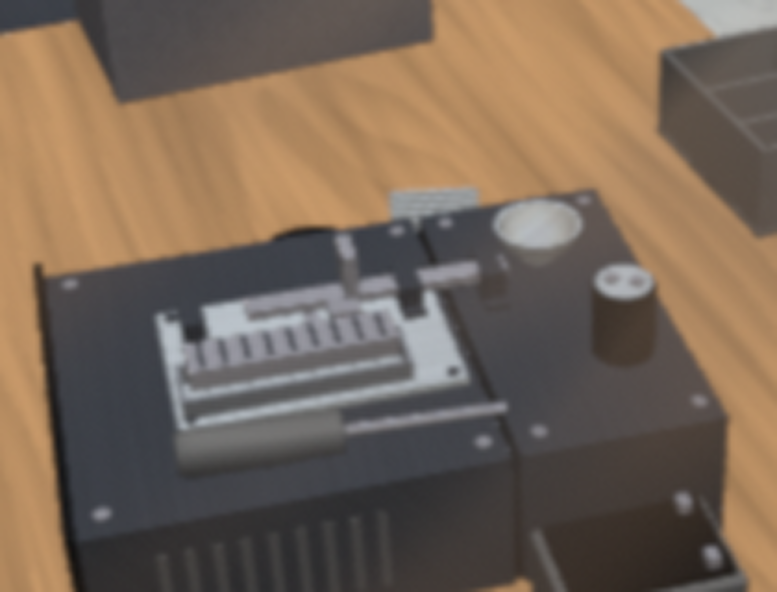

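View pics/top7.png

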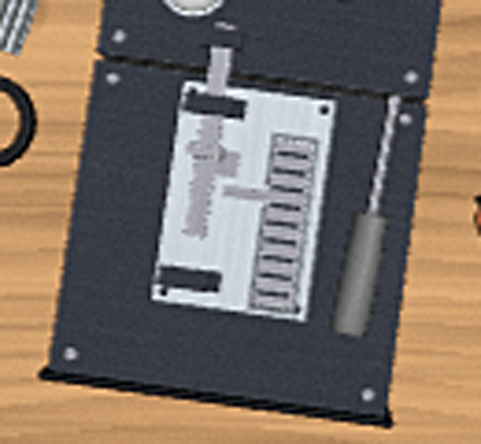

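The catch is back up at z ≈ 122. In the top view its tooth, at about (245, 192), stands just behind the bolt's lug at about (230, 163), and the nose is through the keeper at about (225, 35). The screwdriver, tin and capacitor haven't moved, and the hand is clear.

```bash
python3 -m jog '[[0,0,0,0,0,0,0],[0,0,0,0,0,0,0]]'; python3 -c "
from plant import r
print(r.finish_job())"
```

```text
t: 13.5
tool_pos: [473.1, 344.2, 245.4]
ee_rot: [-0.011, 0.056, 0.998, -0.001]
force: [1.0, -0.0, 0.1]
width: 47.2
the job is handed in; nothing more can be done
None
```

The battery tray is locked. One fingertip pressed the catch fully down and held it there while the other pushed the bolt's tab home. Then I let the catch spring up, took the hand clear and handed the job in at about 13.5 s.

**Last checks:**
- **Bolt:** it gave only 0.2 mm under a 25 N push. The tab has moved about 39 mm in both cameras, and the nose is through the keeper.
- **Catch:** it is back at z ≈ 122–123 mm, the same as when it was up at the start, and its tooth stands behind the bolt's lug.
- **Surroundings:** the objects in the last close-up pictures (screwdriver, tin and capacitor) look unmoved. I did not check the things on the bench around the unit one by one. The force on the hand was near zero when I handed in.

**Problems on the way:** the press force climbed to about 45 N on the catch at one point, with about 32 N of drag along the bolt. Friction also tilted the hand by about 2°. I eased the press and straightened the hand, keeping the catch more than 7 mm down throughout. My first estimate of the travel, from finger position, was about 38 mm; the 1–2 mm difference from the cameras is within calibration error.

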